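# Open the sagging bolt of the knock-box gate and hold it ajar

### The job

The steel caddy stands in the way of the knock-box gate: first hang it by its handle on the two-pronged rack, level and free of the gripper. Then lift the gate's sagging bolt over the bent-up lip of its keeper while drawing it back, pull the gate towards the robot until its free edge stands about 12 cm out, and finish still holding it ajar there, because a spring pulls it shut. Do not shove or knock over the two tampers or the cup.

Things in the scene. Friction and masses are not known exactly. Their poses are not given: they have to be found in the camera images.
- leaf: the gate itself, dark steel bars; origin at its middle at counter height, its frame is the bay's when shut; it runs along its own y from the hinge at -135 mm to the free edge at +135 mm
- rod: the steel bolt with stem and nose, carried by the gate; origin on the rod's axis at the foot of the stem, axes those of the gate (grip the stem at the knob point)
- caddy: empty open stainless caddy, 75 x 124 x 60 mm (x, y, z), 3 mm walls, about 0.28 kg, standing in front of the gate; origin at the centre of its underside, z up. A rigid handle (fixed, does not fold) of round bar spans it along its y: two 8 mm uprights at y = +-65 mm rise to a level 10 mm thick top bar whose axis is 120 mm above the underside
- caddy_bar (a point): middle of the axis of the caddy's handle bar (bar runs along the caddy's y, 130 mm long, 10 mm thick)
- rack: fixed steel rack; origin on the counter; foot 100 x 130 x 10 mm; two wire prongs 8 mm thick at y = +-42 mm run level along its x from upright posts at x = +50 mm (posts end at height 219 mm) to x = -45 mm, axis at height 215 mm, then turn up to a tip at x = -55 mm, topping out at height 241 mm. The open side looks to its -x, roughly towards the robot's base.
- rack_seat (a point): on the rack, 15 mm to the -x side of its origin: where the middle of the caddy's bar lies when it hangs well on both prongs (height 224 mm), bar along the rack's y; the prongs pass through the caddy's window between bar and box (from height 60 to 115 mm on the caddy), so it goes on level from the rack's -x side, over the upturned tips, and then down
- bay: fixed low plywood bay around a round black knock box; origin on the counter in the middle of the gate's closed plane; its -x side faces the robot, the gate closes along its y between two 24 mm posts at y = -150 (hinge) and +150 mm (keeper), 125 mm high; sides 100 mm high reach back to x = +250 mm
- gate (a joint): angle of the steel gate about its vertical hinge axis, which stands at the bay's x = 0, y = -135 mm (270 mm wide from hinge to free edge, 18 mm thick, top rail at height 130 mm). 0 closed; grows to 1.0 rad as the free edge swings out towards the bay's -x (counter-clockwise from above). A spring shuts it: torque 0.48 N m at 0, plus 1.2 N m per rad
- gate_edge (a point): middle of the top of the gate's free edge stile, 270 mm from the hinge
- bolt (a joint): how far the barrel bolt on top of the gate is drawn back towards the hinge (m), 0 to 0.055; it starts between 0 and 9 mm; slides with about 1.5 N friction. From about 0.027 its end is clear of the lip and cheeks of the keeper and the gate is free; unraised it jams on the lip at about 0.012
- rise (a joint): how far the bolt is raised in its worn tall guides (m), 0 (sagged, as it falls by its own weight of 0.24 kg) to 0.022; it must be raised more than 0.012 for the nose to pass over the lip and be kept up while it passes
- knob (a point): grip point on the bolt's upright round stem, 14 mm thick, 43 mm above the bolt's axis, 27 mm below the top of the 18 mm wide button that ends it at 222 mm height when sagged. The bolt is a 12 mm rod lying along the gate, axis at height 152 mm; the stem is 195 mm from the hinge with the bolt fully home. Guides, 27 mm wide, their tops at height 190 mm, stand over the rod 80 and 252 mm from the hinge
- nose (a point): middle of the underside of the nose, a 12 x 10 mm foot at the outer end of the bolt that hangs to 21 mm below the rod's axis; sagged it lies 12 mm lower than the top of the keeper's lip, beyond it as seen from the hinge
- lip (a point): middle of the top edge of the keeper's bent-up lip, 5 mm thick, 32 mm wide, top at height 143 mm, at the bay's y = 148.5 mm, between gate and nose
- tamper_a: plain aluminium coffee tamper standing upright, 58 mm diameter, 90 mm tall, origin under its centre; bystander, leave alone
- tamper_b: plain aluminium coffee tamper standing upright, 58 mm diameter, 90 mm tall, origin under its centre; bystander, leave alone (the one beside the keeper post)
- cup: white cup, 76 mm across, 65 mm tall, origin under its centre; bystander, leave alone
Not all that is in view belongs to the job. Leave any green or red look-alike of the caddy alone.

How it is judged:
On the way, in this order (a step that is already met when the one before it is completed fails the run):
1. the caddy hangs level by its handle bar on both prongs, let go, with the gate still shut (z of caddy_bar in the frame of rack between 0.214 and 0.236 m and x of caddy_bar in the frame of rack between -0.052 and 0.048 m and y of caddy_bar in the frame of rack between -0.03 and 0.03 m and angle between caddy's own z axis and vertical below 0.35 rad and contact force between caddy and rack above 0.5 N and contact force between caddy and the fingers below 0.1 N and contact force between caddy and the arm below 0.1 N and value of joint gate below 0.05 rad), for 0.3 s.
2. the bolt is raised over the lip while it is drawn back (value of joint rise above 0.009 m and value of joint bolt above 0.0145 m).
3. the bolt is drawn clear of the keeper (value of joint bolt above 0.026 m).
At the end, for the whole second after the job is handed in: the caddy still hangs on both prongs within 30 mm of the middle, tilted less than 20 degrees and untouched by the robot; the gate stands still between 0.30 and 0.60 rad open (free edge 80 to 160 mm out) and the fingers press on the bolt or gate with more than 0.8 N, which holds it against its spring (z of caddy_bar in the frame of rack between 0.214 and 0.236 m and x of caddy_bar in the frame of rack between -0.052 and 0.048 m and y of caddy_bar in the frame of rack between -0.03 and 0.03 m and angle between caddy's own z axis and vertical below 0.35 rad and contact force between caddy and rack above 0.5 N and contact force between caddy and the fingers below 0.1 N and contact force between caddy and the arm below 0.1 N and value of joint gate between 0.3 and 0.6 rad and velocity of joint gate between -0.05 and 0.05 rad/s and contact force between any of rod, leaf and the fingers above 0.8 N); the arm keeps its last pose, push and grip.
It fails at once if a tamper or the cup is pushed more than 30 mm or tipped over (distance of any of tamper_a, tamper_b, cup from where it was at the start of the episode above 0.03 m or angle between any of tamper_a, tamper_b, cup's own z axis and vertical above 0.6 rad).
It also fails if it takes over 56 s, if anything falls off the work surface, if the arm or the gripper's body presses on something with over 40 N, if the wrist force passes 120 N, or if a joint passes its speed limit or range.

### The arm

A 7-joint arm with a two-finger parallel gripper is mounted at the origin on the work surface. World frame = base frame: x ahead of the robot, y to its left, z up, the work surface at z = 0. Lengths are in m, angles in rad, forces in N, time in s.
With the tool pointing down it reaches from about 0.425 to 0.875 m from the base axis. Payload 4.7 kg.
Tool frame: the origin (TCP) lies at the centre of the arm's flange, where the gripper is bolted on; the fingertips stand 173 mm ahead of it and the grasp point (between the pads) lies env.grasp_offset ahead of it (env.grasp_offset is the distance from the TCP to the grasp point, in m); z points along the fingers, y is the line along which they close (so a half turn about z gives the same grasp; the last joint's range is limited). The gripper opens to 85 mm and grips with 20 to 120 N. Pads are 22 mm wide; open, the fingers measure 114 mm over their backs; the gripper's body (76 mm by 85 mm) begins 54 mm behind the grasp point. The pads swing forward as they close: fully open they stand 13 mm farther back than shut.
Start: joints at [-1.233, 0.321, -0.07, 1.45, 0.023, 1.371, -0.057], TCP at [0.207, 0.616, 0.405] pointing down, gripper open.
Joint ranges: [-2.86, 2.86], [-0.3, 2.09], [-1.38, 1.24], [0.06, 2.45], [-1.56, 4.7], [0.09, 2.05], [-2.69, 2.69]. Speed limits (rad/s): [2.57, 2.57, 3.14, 3.14, 3.14, 3.14, 3.14].

### API

Orientations are given as a rotation vector (axis times angle).
In Python, from workcell import env gives the robot as it stands. The module is installed in compiled form; this text tells all that it offers.
- The arm moves only by the tool step_arm, never from a script. Its argument "steps" is a list of rows, each a list of 3 entries, a list of its own where there are three numbers: the shift along the tool's x, y, z in units of 30 mm (1.0 is 30 mm), then the turn, a rotation vector about the tool's x, y, z in rad, then the closure, from 0 (fully open) to 1 (shut). A call has exactly 8 rows; each row shifts and turns the commanded pose from where the row before left it, along the tool's axes as they then stand; what a row does not reach is not made up. A row lasts 1/10 s, in which the tool goes at most 50 mm and 8.59 degrees, less where a joint would pass 70% of its speed; a pose out of reach is approached as far as the arm can. A call is refused whole if a number of a shift passes 1 or a number of a turn 0.15, either way. A call with a gripper value outside its range is refused whole. The fingers move at their own pace and stop on an object; the grip force is fixed at half the most. Time passes only in rows, so rows that do not move let the fingers close, or fill a call up. It gives the time, the measured TCP pose, the force, the opening and the grip force at its end, in the units of the state.
- env.get_obs(): the state, without advancing time (a new reading comes with each control period).
- env.get_image(name): name is "scene" or "top" or "wrist"; returns (picture, depth): 384x512x3 uint8, blue, green, red; 384x512 float32, m along the optical axis (not along the pixel's ray), 0 where there is no reading.
- env.camera_model(name): a dict with "K" (3x3 intrinsics, pixels), "extrinsics" (4x4, takes a point from world to camera coordinates). Camera axes: x right, y down, z forward; pixel columns grow to the right and rows downward; lengths in m; the calibration is good to about 2 mm. A picture is of the moment at which its call begins: read the wrist's pose just before it. camera_model takes no time and is no camera call; for the wrist camera it gives the pose at the moment of the call.
- env.job_done(): hands the job in; it is judged then, once.
The state is a dict: "t": time; "joint_positions": joint angles; "qd": joint speeds; "joint_efforts": joint torques, N m; "tool_pos": TCP position; "tool_rot": TCP orientation; "contact_force": force on the tool from outside, world axes, zero at the start; "torque": the same for the moment, N m; "opening": opening from 0.0 (shut) to 1.0 (fully open); "grip_force": force on a finger pad.
Only numpy, scipy, OpenCV 4.12 (cv2) and the standard library are available. Lean on these libraries where they do the work, as an engineer would, in place of code of your own. Each camera call takes 0.05 s, during which the arm holds its last target. There are 200 camera calls.

## Working session

There is one attempt and no reset: what is moved stays moved. The work goes in short steps, Python scripts to look and compute and a tool call to move; the robot and the scene stay as the last step left them, time stands still between calls to the robot, and variables do not carry over. Pictures are saved under pics/ and viewed, at most 10 in all, crops included, and the job is handed in when it is done.

Besides the shell and the picture viewer there is one more tool, called after "Request:" by a JSON object that holds its "fn" and its "kwargs". step_arm: Moves the arm, as the interface text tells. Its arguments: {"type":"object","properties":{"steps":{"type":"array"}},"required":["steps"]}

```bash
mkdir -p pics
python3 - <<'E'
from workcell import env
import cv2, numpy as np
o=env.get_obs(); print({k:np.round(v,3).tolist() for k,v in o.items()}, env.grasp_offset)
for n in ("scene","top"):
    p,d=env.get_image(n); m=env.camera_model(n)
    np.savez(f"{n}0.npz",p=p,d=d,K=m["K"],E=m["extrinsics"])
    cv2.imwrite(f"pics/{n}0.png",cv2.resize(p,(800,600),interpolation=cv2.INTER_CUBIC))
    print(n,np.linalg.inv(m["extrinsics"]).round(3).tolist(),m["K"].round(1).tolist())
E
```

```text
{'t': 0.0, 'joint_positions': [-1.233, 0.322, -0.07, 1.452, 0.023, 1.371, -0.057], 'qd': [0.0, -0.0, -0.001, -0.001, -0.0, 0.001, 0.0], 'joint_efforts': [-0.0, -49.359, -0.383, -31.433, 0.013, 0.012, -0.0], 'tool_pos': [0.207, 0.616, 0.404], 'tool_rot': [-0.506, -3.1, 0.003], 'contact_force': [0.582, 0.415, 0.098], 'torque': [-0.006, -0.018, 0.021], 'grip_force': 0.0, 'opening': 0.998} 0.1547
scene [[-0.67, 0.407, -0.62, 1.322], [0.742, 0.382, -0.551, 0.64], [0.012, -0.83, -0.558, 0.912], [0.0, 0.0, 0.0, 1.0]] [[463.0, 0.0, 249.7], [0.0, 463.0, 187.3], [0.0, 0.0, 1.0]]
top [[0.001, -0.991, 0.135, 0.304], [-1.0, -0.001, -0.001, -0.093], [0.001, -0.135, -0.991, 1.488], [0.0, 0.0, 0.0, 1.0]] [[384.4, 0.0, 259.7], [0.0, 384.4, 191.1], [0.0, 0.0, 1.0]]
```

View pics/scene0.png

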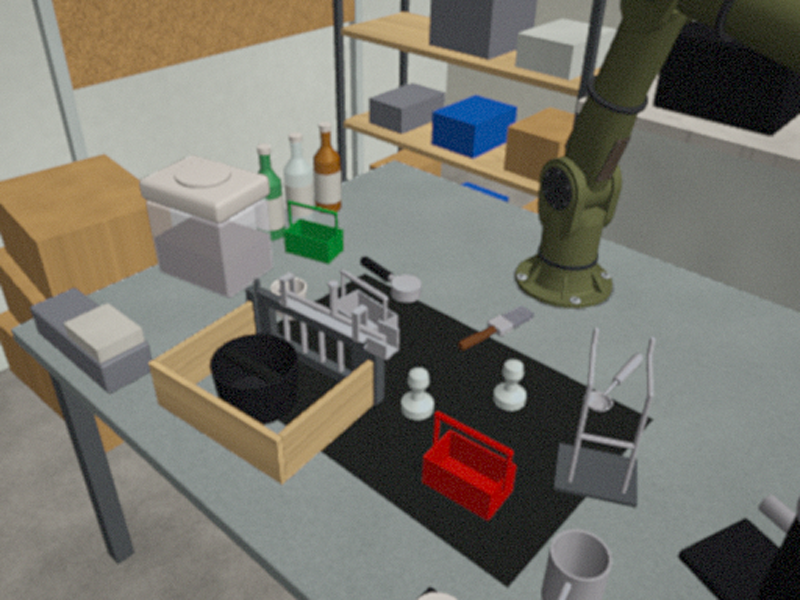

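View pics/top0.png

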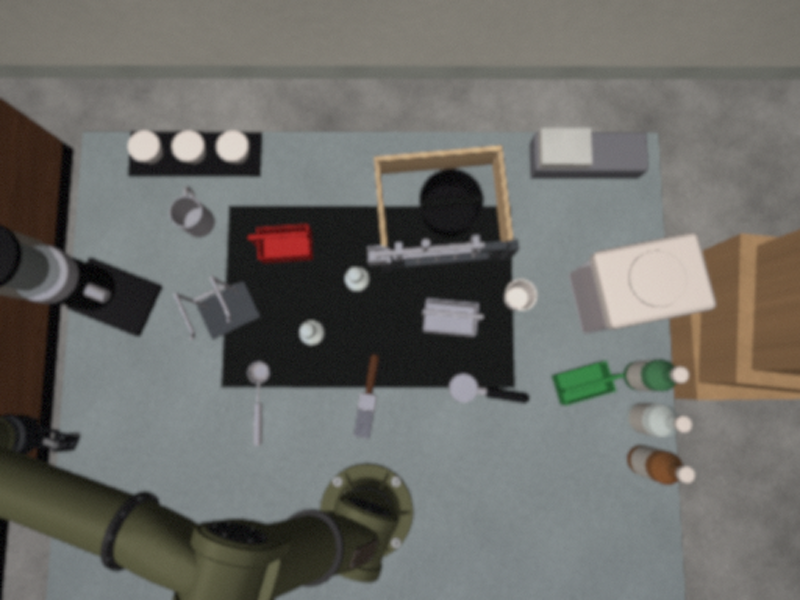

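The scene view shows the steel caddy at (365,320) in front of the gate, the bay at (270,380), the tampers at (417,395) and (510,385), the cup at (290,290) behind the caddy, and the rack at (600,440). The top view has the caddy at (450,316), the rack foot at (227,309), the gate line from (370,254) to (515,245) and the cup at (520,295). Next I measure from the depth.

```bash
cat > h.py <<'E'
import numpy as np, cv2
def cloud(p,d,K,E):
    v,u=np.mgrid[:d.shape[0],:d.shape[1]]
    c=np.stack([(u-K[0,2])/K[0,0]*d,(v-K[1,2])/K[1,1]*d,d],-1)
    T=np.linalg.inv(E); w=c@T[:3,:3].T+T[:3,3]; w[d==0]=np.nan
    return w
def load(n):
    z=np.load(n); return z["p"],cloud(z["p"],z["d"],z["K"],z["E"]),z["K"],z["E"]
def proj(K,E,P):
    c=np.asarray(P)@E[:3,:3].T+E[:3,3]; q=c@K.T; return q[:,:2]/q[:,2:]
E
python3 - <<'E'
from h import *
for n in ("scene","top"):
    p,w,K,E=load(n+"0.npz")
    def px(name,pts,r=1):
        for a,b in pts:
            u,v=int(a*.64),int(b*.64); q=w[v-r:v+r+1,u-r:u+r+1].reshape(-1,3); print(n,name,(a,b),np.nanmedian(q,0).round(3))
    if n=="top":
        px("caddy",[(450,316)]);px("rackfoot",[(240,310)]);px("gate",[(380,254),(510,245)]);px("tampA",[(311,332)]);px("tampB",[(356,278)]);px("cup",[(520,295)])
    W=w.reshape(-1,3); W=W[~np.isnan(W[:,0])]
    np.save(n+"w.npy",W)
W=np.concatenate([np.load("scenew.npy"),np.load("topw.npy")])
# ortho height maps, 2mm/px; image up=+x, left=+y
def om(x0,x1,y0,y1,f,s=.002,zc=.26):
    m=(W[:,0]>x0)&(W[:,0]<x1)&(W[:,1]>y0)&(W[:,1]<y1)&(W[:,2]<zc)&(W[:,2]>-.02); q=W[m]; q=q[np.argsort(q[:,2])]
    im=np.zeros((int((x1-x0)/s),int((y1-y0)/s)),np.uint8)
    r=np.clip(((x1-q[:,0])/s).astype(int),0,im.shape[0]-1);c=np.clip(((y1-q[:,1])/s).astype(int),0,im.shape[1]-1)
    im[r,c]=np.clip(q[:,2]*1000+10,0,255); im=cv2.dilate(im,np.ones((2,2)))
    return cv2.applyColorMap(im,cv2.COLORMAP_JET)
def grid(im,x1,y1,s=.002,k=2):
    im=cv2.resize(im,None,fx=k,fy=k,interpolation=0)
    for i in range(0,im.shape[0],int(.05/s*k)): cv2.line(im,(0,i),(im.shape[1],i),(255,255,255),1); cv2.putText(im,f"{x1-i*s/k:.2f}",(0,i+10),0,.35,(255,255,255))
    for i in range(0,im.shape[1],int(.05/s*k)): cv2.line(im,(i,0),(i,im.shape[0]),(255,255,255),1); cv2.putText(im,f"{y1-i*s/k:.2f}",(i,22),0,.35,(255,255,255))
    return im
a=grid(om(.35,.75,-.45,.0,0),.75,.0); b=grid(om(.35,.6,.15,.45,0),.6,.45)
a=grid(om(.38,.75,-.40,.0,0),.75,.0); b=grid(om(.38,.75,.15,.5,0),.75,.5)
cv2.imwrite("pics/ortho.png",np.hstack([a,b])); print(np.hstack([a,b]).shape)
E
```

```text
top caddy (450, 316) [ 0.455 -0.199  0.12 ]
top rackfoot (240, 310) [0.479 0.319 0.009]
top gate (380, 254) [ 0.589 -0.035  0.156]
top gate (510, 245) [ 0.614 -0.33   0.148]
top tampA (311, 332) [0.419 0.128 0.082]
top tampB (356, 278) [0.547 0.026 0.09 ]
top cup (520, 295) [ 0.519 -0.377  0.006]
(370, 748, 3)
```

View pics/ortho.png

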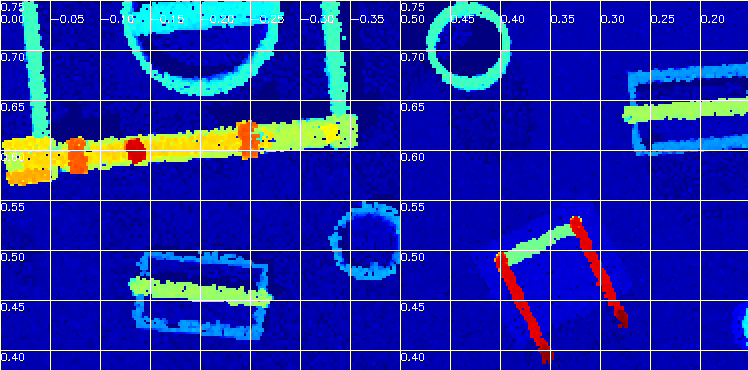

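The height map shows the caddy bar running (x .464, y -.13) to (.451,-.266), the knob (red) near (.60,-.133) and the rack prongs from the posts (.49,.405)/(.526,.33) to the tips (.395,.36)/(.43,.283). Now I fit these numerically.

```bash
cat >> h.py <<'E'
def sel(W,x0,x1,y0,y1,z0,z1):
    return W[(W[:,0]>x0)&(W[:,0]<x1)&(W[:,1]>y0)&(W[:,1]<y1)&(W[:,2]>z0)&(W[:,2]<z1)]
def line(q):
    c=q[:,:2].mean(0); u=np.linalg.svd(q[:,:2]-c,full_matrices=False)[2][0]; t=(q[:,:2]-c)@u
    return c,u,c+u*np.percentile(t,1),c+u*np.percentile(t,99)
E
python3 - <<'E'
from h import *
Ws={n:np.load(n+"w.npy") for n in("scene","top")}; Ws["both"]=np.concatenate(list(Ws.values()))
for n,W in Ws.items():
    print("==",n,)
    q=sel(W,.42,.5,-.29,-.11,.105,.14); c,u,a,b=line(q); print("bar",len(q),a.round(4),b.round(4),((a+b)/2).round(4),"yaw",np.arctan(-u[0]/u[1]).round(3),"z",np.percentile(q[:,2],90).round(3))
    q=sel(W,.4,.52,-.29,-.11,.02,.075); r=cv2.minAreaRect(q[:,:2].astype(np.float32)); print("box",np.round(r[0],4),np.round(r[1],4),r[2])
    for s,y0,y1 in (("L",.335,.42),("R",.26,.335)):
        q=sel(W,.37,.55,.26,.42,.2,.228); m=(q[:,1]-.335-.47*(q[:,0]-.46))>0
        c,u,a,b=line(q[m] if s=="L" else q[~m]); print("prong",s,c.round(4),a.round(4),b.round(4),"yaw",np.arctan(u[1]/u[0]).round(3))
    q=sel(W,.37,.45,.26,.4,.23,.26)
    if len(q):
        for m in (q[:,1]>.33,q[:,1]<=.33): print("tip",q[m].mean(0).round(4),len(q[m]),"ztop",q[m][:,2].max().round(3))
    q=sel(W,.56,.65,-.18,-.1,.205,.24); print("knob",q.mean(0).round(4),len(q),((q.max(0)+q.min(0))/2).round(4))
    for s,y0,y1 in(("kpguide",-.1,-.05),("hgguide",-.27,-.22)):
        q=sel(W,.56,.66,y0,y1,.178,.2); print(s,q.mean(0).round(4),((q.max(0)+q.min(0))/2).round(4),len(q))
    for s,y0,y1 in(("kppost",-.06,.02),("hgpost",-.37,-.31)):
        q=sel(W,.55,.66,y0,y1,.115,.13); print(s,((q.max(0)+q.min(0))/2).round(4),len(q))
    q=sel(W,.45,.57,-.42,-.3,.05,.08); print("cup",((q.max(0)+q.min(0))/2).round(4))
    q=sel(W,.56,.64,-.30,-.05,.125,.165); c,u,a,b=line(q); print("gate line",c.round(4),np.arctan(-u[0]/u[1]).round(3))
E
```

```text
== scene
bar 129 [ 0.4675 -0.1314] [ 0.4559 -0.2652] [ 0.4617 -0.1983] yaw -0.087 z 0.126
box [ 0.4596 -0.2003] [0.1408 0.0807] 84.12960052490234
prong L [0.4547 0.3821] [0.3999 0.3548] [0.4944 0.4018] yaw 0.462
prong R [0.4906 0.3064] [0.4372 0.28  ] [0.5315 0.3267] yaw 0.459
tip [0.3983 0.3546 0.2365] 22 ztop 0.243
tip [0.4355 0.2795 0.2366] 20 ztop 0.244
knob [ 0.6042 -0.1327  0.2172] 43 [ 0.6022 -0.1341  0.215 ]
kpguide [ 0.5986 -0.0755  0.1878] [ 0.5969 -0.077   0.1856] 59
hgguide [ 0.6152 -0.2471  0.1878] [ 0.6125 -0.2483  0.1859] 48
kppost [ 0.5919 -0.0322  0.1225] 54
hgpost [ 0.6213 -0.3335  0.1225] 62
cup [ 0.5111 -0.3701  0.0597]
gate line [ 0.6075 -0.1639] 0.091
== top
bar 106 [ 0.449  -0.2661] [ 0.4616 -0.1345] [ 0.4553 -0.2003] yaw -0.096 z 0.127
box [ 0.4554 -0.2001] [0.1339 0.0759] 83.96092224121094
prong L [0.4447 0.3785] [0.4872 0.3998] [0.3981 0.3551] yaw 0.465
prong R [0.4828 0.3039] [0.5255 0.3249] [0.4378 0.2818] yaw 0.458
tip [0.3922 0.3528 0.2377] 8 ztop 0.242
tip [0.4295 0.278  0.2382] 7 ztop 0.245
knob [ 0.5968 -0.1354  0.2213] 22 [ 0.5967 -0.1358  0.2212]
kp
[... 239 characters left out ...]
.5983 -0.174 ] 0.103
== both
bar 235 [ 0.4524 -0.266 ] [ 0.4653 -0.1315] [ 0.4588 -0.1987] yaw -0.096 z 0.127
box [ 0.4587 -0.2003] [0.1408 0.0822] 84.40031433105469
prong L [0.451  0.3807] [0.3991 0.355 ] [0.4935 0.4018] yaw 0.46
prong R [0.4878 0.3055] [0.4364 0.2803] [0.531  0.3268] yaw 0.457
tip [0.3967 0.3541 0.2368] 30 ztop 0.243
tip [0.4339 0.2791 0.2371] 27 ztop 0.245
knob [ 0.6017 -0.1336  0.2186] 65 [ 0.5998 -0.1346  0.2164]
kpguide [ 0.5959 -0.0759  0.1885] [ 0.5949 -0.077   0.1873] 92
hgguide [ 0.6118 -0.2475  0.1886] [ 0.6108 -0.2483  0.1872] 85
kppost [ 0.5906 -0.0322  0.1225] 85
hgpost [ 0.62   -0.3327  0.1225] 117
cup [ 0.5108 -0.3701  0.06  ]
gate line [ 0.6045 -0.1672] 0.09
```

```bash
cat >> h.py <<'E'
from scipy.spatial.transform import Rotation as Ro
import json
def Rpsi(ps): c,s=np.cos(ps),np.sin(ps); return np.array([[-s,c,0],[c,s,0],[0,0,-1.]])
def plan(wps,pose=None):
    """wps: (pos,psi,rows,closure); prints calls of 8 rows"""
    from workcell import env
    if pose is None:
        o=env.get_obs(); pose=(np.array(o["tool_pos"]),Ro.from_rotvec(o["tool_rot"]).as_matrix())
    p,R=pose; rows=[]
    for pos,ps,n,cl in wps:
        pos=np.array(pos,float)
        for k in range(n):
            f=1/(n-k); d=np.round(R.T@((pos-p)*f)/.03,2)+0.
            w=np.round(Ro.from_matrix(R.T@Rpsi(ps)).as_rotvec()*f,3)+0.
            if abs(d).max()>1 or abs(w).max()>.15: print("OVER",d,w)
            rows.append([d.tolist(),w.tolist(),cl]); p=p+R@d*.03; R=R@Ro.from_rotvec(w).as_matrix()
    while len(rows)%8: rows.append([[0,0,0],[0,0,0],rows[-1][2]])
    for i in range(0,len(rows),8): print(json.dumps(rows[i:i+8]))
    return p,R
E
python3 - <<'E'
from h import *
from workcell import env
plan([((.36,.42,.46),.75,9,0),((.47,.10,.45),.2,12,0),((.457,-.199,.40),-.093,11,0)])
E
```

```text
[[[-0.77, -0.51, -0.21], [0.0, 0.0, 0.055], 0], [[-0.8, -0.46, -0.21], [0.0, 0.0, 0.055], 0], [[-0.82, -0.42, -0.21], [0.0, 0.0, 0.055], 0], [[-0.84, -0.38, -0.21], [0.0, 0.0, 0.055], 0], [[-0.86, -0.33, -0.21], [0.0, 0.0, 0.055], 0], [[-0.88, -0.28, -0.2], [0.0, 0.0, 0.056], 0], [[-0.89, -0.23, -0.21], [-0.001, 0.0, 0.055], 0], [[-0.9, -0.18, -0.2], [0.0, 0.0, 0.056], 0]]
[[[-0.92, -0.13, -0.21], [0.0, 0.001, 0.055], 0], [[-0.86, -0.38, 0.03], [0.0, 0.0, 0.046], 0], [[-0.87, -0.34, 0.03], [0.0, 0.0, 0.046], 0], [[-0.89, -0.3, 0.03], [0.0, 0.0, 0.046], 0], [[-0.9, -0.26, 0.03], [0.0, 0.0, 0.046], 0], [[-0.91, -0.22, 0.03], [0.0, 0.0, 0.046], 0], [[-0.92, -0.18, 0.03], [0.0, 0.0, 0.046], 0], [[-0.93, -0.13, 0.03], [0.0, 0.0, 0.046], 0]]
[[[-0.94, -0.09, 0.03], [0.0, 0.0, 0.046], 0], [[-0.94, -0.05, 0.02], [0.0, 0.0, 0.046], 0], [[-0.94, -0.01, 0.03], [0.0, 0.0, 0.045], 0], [[-0.94, 0.04, 0.02], [0.0, 0.0, 0.046], 0], [[-0.94, 0.08, 0.03], [-0.001, 0.0, 0.045], 0], [[-0.88, -0.22, 0.15], [0.0, 0.0, 0.027], 0], [[-0.89, -0.19, 0.15], [0.0, 0.0, 0.027], 0], [[-0.89, -0.17, 0.15], [0.0, 0.0, 0.027], 0]]
[[[-0.89, -0.15, 0.15], [0.0, 0.0, 0.027], 0], [[-0.9, -0.12, 0.15], [0.0, 0.0, 0.026], 0], [[-0.9, -0.1, 0.15], [0.0, 0.0, 0.027], 0], [[-0.9, -0.08, 0.15], [0.0, 0.0, 0.026], 0], [[-0.91, -0.05, 0.15], [0.0, 0.0, 0.027], 0], [[-0.91, -0.03, 0.15], [0.0, 0.0, 0.026], 0], [[-0.91, 0.0, 0.16], [0.0, 0.0, 0.027], 0], [[-0.9, 0.02, 0.15], [0.0, 0.0, 0.026], 0]]
```

Request:
{"fn": "step_arm", "kwargs": {"steps": [[[-0.77,-0.5,-0.25],[0,0,0.055],0],[[-0.8,-0.46,-0.25],[0,0,0.055],0],[[-0.82,-0.42,-0.25],[0,0,0.055],0],[[-0.84,-0.38,-0.25],[0,0,0.055],0],[[-0.86,-0.33,-0.25],[0,0,0.055],0],[[-0.88,-0.28,-0.25],[0,0,0.055],0],[[-0.9,-0.23,-0.2],[0,0,0.055],0],[[-0.9,-0.18,-0.2],[0,0,0.055],0]]}}

```text
t: 0.9
tool_pos: [0.3447, 0.4401, 0.4623]
tool_rot: [1.178, 2.912, 0.0]
contact_force: [-0.0, 0.7, 0.7]
opening: 1.0
grip_force: 0.0
```

Request:
{"fn": "step_arm", "kwargs": {"steps": [[[-0.92,-0.13,0],[0,0,0.055],0],[[-0.86,-0.38,0.03],[0,0,0.046],0],[[-0.87,-0.34,0.03],[0,0,0.046],0],[[-0.89,-0.3,0.03],[0,0,0.046],0],[[-0.9,-0.26,0.03],[0,0,0.046],0],[[-0.91,-0.22,0.03],[0,0,0.046],0],[[-0.92,-0.18,0.03],[0,0,0.046],0],[[-0.93,-0.13,0.03],[0,0,0.046],0]]}}

```text
t: 1.7
tool_pos: [0.4256, 0.2319, 0.4554]
tool_rot: [-1.701, -2.641, -0.001]
contact_force: [0.8, -0.9, -0.2]
opening: 1.0
grip_force: 0.0
```

Request:
{"fn": "step_arm", "kwargs": {"steps": [[[-0.94,-0.09,0.03],[0,0,0.046],0],[[-0.94,-0.05,0.03],[0,0,0.046],0],[[-0.94,0,0.03],[0,0,0.046],0],[[-0.94,0.04,0.03],[0,0,0.046],0],[[-0.94,0.08,0.03],[0,0,0.046],0],[[-0.88,-0.22,0.15],[0,0,0.027],0],[[-0.89,-0.19,0.15],[0,0,0.027],0],[[-0.89,-0.17,0.15],[0,0,0.027],0]]}}

```text
t: 2.5
tool_pos: [0.4674, 0.0168, 0.4369]
tool_rot: [-2.087, -2.347, 0.0]
contact_force: [-0.1, 0.3, 0.2]
opening: 1.002
grip_force: 0.0
```

Request:
{"fn": "step_arm", "kwargs": {"steps": [[[-0.89,-0.15,0.15],[0,0,0.027],0],[[-0.9,-0.12,0.15],[0,0,0.027],0],[[-0.9,-0.1,0.15],[0,0,0.027],0],[[-0.9,-0.08,0.15],[0,0,0.027],0],[[-0.9,-0.05,0.15],[0,0,0.027],0],[[-0.9,-0.03,0.15],[0,0,0.027],0],[[-0.9,0,0.15],[0,0,0.027],0],[[-0.9,0.02,0.15],[0,0,0.027],0]]}}

```text
t: 3.3
tool_pos: [0.457, -0.1994, 0.4011]
tool_rot: [-2.328, -2.109, -0.001]
contact_force: [0.4, 0.3, -0.2]
opening: 1.001
grip_force: 0.0
```

Run:
```python
from h import *
from workcell import env
m=env.camera_model("wrist"); p,d=env.get_image("wrist")
np.savez("w1.npz",p=p,d=d,K=m["K"],E=m["extrinsics"]); cv2.imwrite("pics/w1.png",p)
w=cloud(p,d,m["K"],m["extrinsics"]).reshape(-1,3); w=w[~np.isnan(w[:,0])]
print(np.linalg.inv(m["extrinsics"])[:3].round(3).tolist(), len(w))
q=sel(w,.42,.5,-.29,-.11,.105,.14); c,u,a,b=line(q); print("bar",len(q),a,b,(a+b)/2,np.arctan(-u[0]/u[1]),np.percentile(q[:,2],[10,50,95]))
q=sel(w,.56,.65,-.18,-.1,.2,.24); print(len(q), q.mean(0) if len(q) else 0)
plan([((.457,-.199,.275),-.09,6,0),((.457,-.199,.275),-.09,2,1)])
```

```text
[[0.995, -0.095, -0.031, 0.465], [-0.1, -0.949, -0.299, -0.122], [-0.001, 0.301, -0.954, 0.37]] 195830
bar 1731 [ 0.4661938  -0.13170158] [ 0.45364032 -0.26501488] [ 0.45991706 -0.19835823] -0.09388835352506208 [0.12184242 0.12406661 0.12556831]
324 [ 0.59635963 -0.13443905  0.20455519]
[[[0.03, 0.0, 0.7], [0.0, 0.0, -0.003], 0], [[0.03, 0.01, 0.7], [0.0, 0.001, -0.003], 0], [[0.03, 0.0, 0.7], [0.0, 0.0, -0.002], 0], [[0.03, 0.01, 0.7], [0.0, 0.001, -0.003], 0], [[0.03, 0.0, 0.69], [0.0, 0.0, -0.002], 0], [[0.03, 0.01, 0.7], [0.0, 0.001, -0.003], 0], [[0.0, 0.0, 0.0], [0.0, 0.0, 0.0], 1], [[0.0, 0.0, 0.0], [0.0, 0.0, 0.0], 1]]
```

View pics/w1.png

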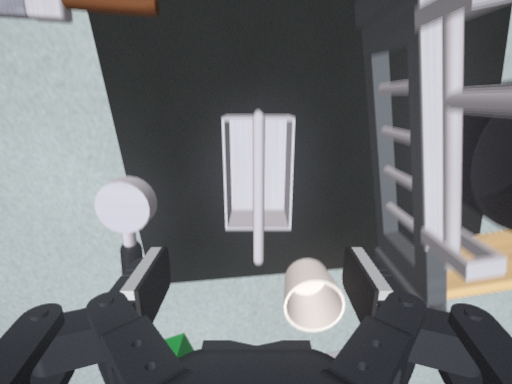

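The wrist view shows the bar from (258,112) to (258,262), midway between the fingers. The fitted bar centre is (.460,-.198) with yaw -0.094. Next I descend and grip.

Request:
{"fn": "step_arm", "kwargs": {"steps": [[[0,0.1,0.7],[0,0,0],0],[[0,0,0.7],[0,0,0],0],[[0,0,0.7],[0,0,0],0],[[0,0,0.7],[0,0,0],0],[[0,0,0.7],[0,0,0],0],[[0,0,0.7],[0,0,0],0],[[0,0,0],[0,0,0],1],[[0,0,0],[0,0,0],1]]}}

```text
t: 4.15
tool_pos: [0.4606, -0.1982, 0.2756]
tool_rot: [-2.327, -2.11, 0.001]
contact_force: [0.3, 0.8, -0.1]
opening: 0.69
grip_force: 0.0
```

Request:
{"fn": "step_arm", "kwargs": {"steps": [[[0,0,0],[0,0,0],1],[[0,0,0],[0,0,0],1],[[0,0,0],[0,0,0],1],[[0,0,0],[0,0,0],1],[[0,0,0],[0,0,0],1],[[0,0,-0.3],[0,0,0],1],[[0,0,-0.5],[0,0,0],1],[[0,0,-0.5],[0,0,0],1]]}}

```text
t: 4.95
tool_pos: [0.4605, -0.1975, 0.3145]
tool_rot: [-2.326, -2.11, 0.001]
contact_force: [1.3, -0.0, -3.5]
opening: 0.092
grip_force: 58.7
```

Run:
```python
from h import *
plan([((.465,-.14,.375),-.05,4,1),((.465,.10,.413),.2,9,1),((.364,.291,.413),.46,9,1),((.364,.291,.413),.46,2,1)])
```

```text
[[[0.48, -0.01, -0.5], [0.0, 0.0, -0.012], 1], [[0.48, 0.0, -0.51], [0.0, 0.0, -0.012], 1], [[0.48, 0.0, -0.5], [-0.001, 0.0, -0.012], 1], [[0.48, 0.01, -0.51], [0.0, 0.0, -0.011], 1], [[0.89, -0.04, -0.14], [0.0, 0.0, -0.028], 1], [[0.89, -0.02, -0.14], [0.0, 0.0, -0.028], 1], [[0.89, 0.0, -0.14], [0.0, 0.0, -0.028], 1], [[0.89, 0.03, -0.14], [0.0, 0.0, -0.028], 1]]
[[[0.89, 0.05, -0.14], [0.0, 0.0, -0.028], 1], [[0.88, 0.08, -0.14], [0.0, 0.0, -0.028], 1], [[0.88, 0.11, -0.14], [0.0, 0.0, -0.027], 1], [[0.88, 0.13, -0.14], [0.0, 0.0, -0.028], 1], [[0.88, 0.15, -0.14], [0.0, 0.0, -0.027], 1], [[0.77, -0.23, 0.0], [0.0, 0.0, -0.029], 1], [[0.77, -0.2, 0.0], [0.0, 0.0, -0.029], 1], [[0.78, -0.18, 0.0], [0.0, 0.0, -0.029], 1]]
[[[0.78, -0.16, 0.0], [0.0, 0.0, -0.029], 1], [[0.79, -0.14, 0.0], [0.0, 0.0, -0.029], 1], [[0.79, -0.11, 0.0], [0.0, 0.0, -0.029], 1], [[0.8, -0.09, 0.0], [0.0, 0.0, -0.029], 1], [[0.8, -0.07, 0.0], [0.0, 0.0, -0.029], 1], [[0.8, -0.04, 0.0], [0.0, 0.0, -0.028], 1], [[0.0, 0.0, 0.0], [0.0, 0.0, 0.0], 1], [[0.0, 0.0, 0.0], [0.0, 0.0, 0.0], 1]]
```

Request:
{"fn": "step_arm", "kwargs": {"steps": [[[0.48,0,-0.5],[0,0,-0.012],1],[[0.48,0,-0.5],[0,0,-0.012],1],[[0.48,0,-0.5],[0,0,-0.012],1],[[0.48,0,-0.5],[0,0,-0.012],1],[[0.89,-0.04,-0.14],[0,0,-0.028],1],[[0.89,-0.02,-0.14],[0,0,-0.028],1],[[0.89,0,-0.14],[0,0,-0.028],1],[[0.89,0.03,-0.14],[0,0,-0.028],1]]}}

```text
t: 5.75
tool_pos: [0.4648, -0.0325, 0.3913]
tool_rot: [-2.149, -2.291, 0.0]
contact_force: [-0.1, 0.6, -2.9]
opening: 0.092
grip_force: 58.8
```

Request:
{"fn": "step_arm", "kwargs": {"steps": [[[0.89,0.05,-0.14],[0,0,-0.028],1],[[0.88,0.08,-0.14],[0,0,-0.028],1],[[0.88,0.1,-0.14],[0,0,-0.028],1],[[0.88,0.13,-0.14],[0,0,-0.028],1],[[0.88,0.15,-0.14],[0,0,-0.028],1],[[0.77,-0.23,0],[0,0,-0.029],1],[[0.77,-0.2,0],[0,0,-0.029],1],[[0.78,-0.18,0],[0,0,-0.029],1]]}}

```text
t: 6.55
tool_pos: [0.4296, 0.1647, 0.4119]
tool_rot: [-1.874, -2.521, 0.001]
contact_force: [-0.1, 0.0, -3.2]
opening: 0.093
grip_force: 58.8
```

Request:
{"fn": "step_arm", "kwargs": {"steps": [[[0.78,-0.16,0],[0,0,-0.029],1],[[0.79,-0.14,0],[0,0,-0.029],1],[[0.79,-0.1,0],[0,0,-0.029],1],[[0.8,-0.09,0],[0,0,-0.029],1],[[0.8,-0.07,0],[0,0,-0.029],1],[[0.8,-0.04,0],[0,0,-0.028],1],[[0,0,0],[0,0,0],1],[[0,0,0],[0,0,0],1]]}}

```text
t: 7.35
tool_pos: [0.3629, 0.2917, 0.4121]
tool_rot: [1.649, 2.673, -0.001]
contact_force: [1.0, -0.2, -3.1]
opening: 0.09
grip_force: 58.8
```

Run:
```python
from h import *
from workcell import env
m=env.camera_model("wrist"); p,d=env.get_image("wrist"); p2,d2=env.get_image("scene")
w=cloud(p,d,m["K"],m["extrinsics"]).reshape(-1,3); w=w[~np.isnan(w[:,0])]
o=env.get_obs(); t=np.array(o["tool_pos"]); print(t,Ro.from_rotvec(o["tool_rot"]).as_matrix()[:,1])
q=sel(w,.3,.5,.2,.45,.2,.3); print(len(q),q.min(0),q.max(0))
cv2.imwrite("pics/w2.png",np.hstack([cv2.resize(p,(400,300)),cv2.resize(p2[170:350,300:512],(400,340))[:300]]))
plan([((.450,.333,.413),.46,5,1),((.450,.333,.413),.46,1,1),((.450,.333,.379),.46,3,1)])
```

```text
[0.36367853 0.29039436 0.41210842] [ 8.95070329e-01  4.45924975e-01 -1.49280100e-04]
19281 [0.31756297 0.25016385 0.20221995] [0.49999671 0.39670837 0.29999833]
[[[0.0, 0.64, -0.01], [0.0, 0.0, 0.0], 1], [[0.0, 0.64, -0.01], [0.0, 0.0, 0.001], 1], [[0.0, 0.64, 0.0], [0.0, 0.0, 0.0], 1], [[-0.01, 0.64, -0.01], [0.0, 0.0, 0.001], 1], [[0.0, 0.65, 0.0], [0.0, 0.001, 0.0], 1], [[0.0, 0.0, 0.0], [0.0, 0.0, 0.0], 1], [[0.0, 0.0, 0.38], [0.0, 0.0, 0.0], 1], [[0.0, 0.0, 0.38], [0.0, 0.0, 0.0], 1]]
[[[0.0, 0.0, 0.37], [0.0, 0.0, 0.0], 1], [[0, 0, 0], [0, 0, 0], 1], [[0, 0, 0], [0, 0, 0], 1], [[0, 0, 0], [0, 0, 0], 1], [[0, 0, 0], [0, 0, 0], 1], [[0, 0, 0], [0, 0, 0], 1], [[0, 0, 0], [0, 0, 0], 1], [[0, 0, 0], [0, 0, 0], 1]]
```

View pics/w2.png

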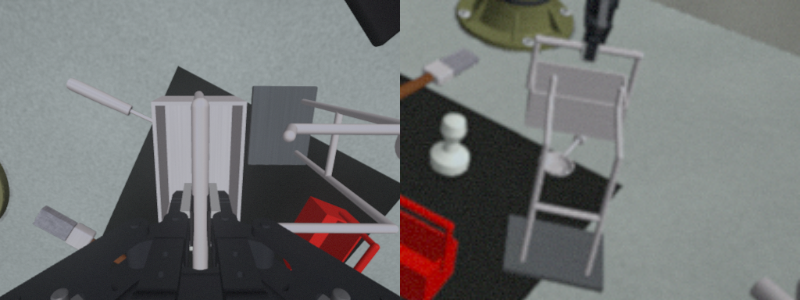

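In the left half (wrist), the caddy is held level with the left prong tip at (290,135) ahead of it. In the right half (scene), the bar from (535,40) to (640,55) spans both prongs at x≈553 and 622. I insert it now.

Request:
{"fn": "step_arm", "kwargs": {"steps": [[[0,0.6,0],[0,0,0],1],[[0,0.65,0],[0,0,0],1],[[0,0.65,0],[0,0,0],1],[[0,0.65,0],[0,0,0],1],[[0,0.65,0],[0,0,0],1],[[0,0,0],[0,0,0],1],[[0,0,0.4],[0,0,0],1],[[0,0,0.4],[0,0,0],1]]}}

```text
t: 8.25
tool_pos: [0.449, 0.3329, 0.3873]
tool_rot: [-1.653, -2.671, 0.001]
contact_force: [-0.1, -0.5, -4.5]
opening: 0.091
grip_force: 58.8
```

Request:
{"fn": "step_arm", "kwargs": {"steps": [[[0,0,0.25],[0,0,0],1],[[0,0,0.05],[0,0,0],1],[[0,0,0],[0,0,0],1],[[0,0,0],[0,0,0],1],[[0,0,0],[0,0,0],1],[[0,0,0],[0,0,0],1],[[0,0,0],[0,0,0],1],[[0,0,0],[0,0,0],1]]}}

```text
t: 9.05
tool_pos: [0.4491, 0.3335, 0.3793]
tool_rot: [-1.652, -2.672, 0.0]
contact_force: [-3.4, -3.1, 3.2]
opening: 0.092
grip_force: 59.6
```

The caddy is seated: the vertical force changed from -3 to +3 N. I release it and rise.

Request:
{"fn": "step_arm", "kwargs": {"steps": [[[0,0,0],[0,0,0],0.7],[[0,0,0],[0,0,0],0.5],[[0,0,0],[0,0,0],0.3],[[0,0,0],[0,0,0],0.2],[[0,0,0],[0,0,0],0.2],[[0,0,0],[0,0,0],0.2],[[0,0,-0.5],[0,0,0],0.2],[[0,0,-1],[0,0,0],0.2]]}}

```text
t: 9.85
tool_pos: [0.4487, 0.3333, 0.4233]
tool_rot: [-1.652, -2.671, 0.007]
contact_force: [0.4, -0.2, -0.6]
opening: 0.8
grip_force: 0.0
```

Request:
{"fn": "step_arm", "kwargs": {"steps": [[[0,0,-1],[0,0,0],0.2],[[0,0,-0.8],[0,0,0],0.2],[[0,0,0],[0,0,0],0],[[0,0,0],[0,0,0],0],[[0,0,0],[0,0,0],0],[[0,0,0],[0,0,0],0],[[0,0,0],[0,0,0],0],[[0,0,0],[0,0,0],0]]}}

```text
t: 10.65
tool_pos: [0.4492, 0.3335, 0.4777]
tool_rot: [-1.652, -2.672, 0.002]
contact_force: [0.2, 0.1, 0.6]
opening: 1.003
grip_force: 0.0
```

Run:
```python
from h import *
from workcell import env
m=env.camera_model("wrist"); p,d=env.get_image("wrist"); p2,d2=env.get_image("scene")
m2=env.camera_model("scene"); W=cloud(p2,d2,m2["K"],m2["extrinsics"]).reshape(-1,3); W=W[~np.isnan(W[:,0])]
cv2.imwrite("pics/w3.png",np.hstack([cv2.resize(p,(400,300)),cv2.resize(p2[170:350,300:512],(400,340))[:300]]))
print(env.get_obs()["tool_pos"])
th=.093; 
# gate waypoint: above the knob, psi = gate x azimuth
plan([((.445,.25,.47),.35,4,0),((.51,.0,.47),.15,10,0),((.60,-.134,.46),.093,6,0)])
```

```text
[0.44924236 0.33353193 0.47796399]
[[[-0.61, -0.34, 0.07], [0.0, 0.0, 0.028], 0], [[-0.62, -0.33, 0.07], [0.0, 0.0, 0.028], 0], [[-0.62, -0.31, 0.06], [0.0, 0.0, 0.029], 0], [[-0.63, -0.29, 0.07], [0.0, 0.0, 0.028], 0], [[-0.86, -0.08, 0.0], [0.0, 0.0, 0.02], 0], [[-0.86, -0.06, 0.0], [0.0, 0.0, 0.02], 0], [[-0.86, -0.05, 0.0], [0.0, 0.0, 0.02], 0], [[-0.86, -0.03, 0.0], [0.0, 0.0, 0.02], 0]]
[[[-0.86, -0.01, 0.0], [0.0, 0.0, 0.02], 0], [[-0.86, 0.0, 0.0], [0.0, 0.0, 0.02], 0], [[-0.86, 0.02, 0.0], [0.0, 0.0, 0.02], 0], [[-0.86, 0.04, 0.0], [0.0, 0.0, 0.02], 0], [[-0.86, 0.05, 0.0], [0.0, 0.0, 0.02], 0], [[-0.86, 0.08, 0.0], [0.0, 0.0, 0.02], 0], [[-0.81, 0.38, 0.06], [0.0, 0.0, 0.01], 0], [[-0.81, 0.39, 0.05], [0.0, 0.0, 0.009], 0]]
[[[-0.8, 0.4, 0.06], [0.0, 0.0, 0.01], 0], [[-0.8, 0.41, 0.05], [0.0, 0.0, 0.009], 0], [[-0.8, 0.41, 0.06], [0.0, 0.0, 0.01], 0], [[-0.79, 0.42, 0.05], [0.0, 0.0, 0.009], 0], [[0, 0, 0], [0, 0, 0], 0], [[0, 0, 0], [0, 0, 0], 0], [[0, 0, 0], [0, 0, 0], 0], [[0, 0, 0], [0, 0, 0], 0]]
```

View pics/w3.png

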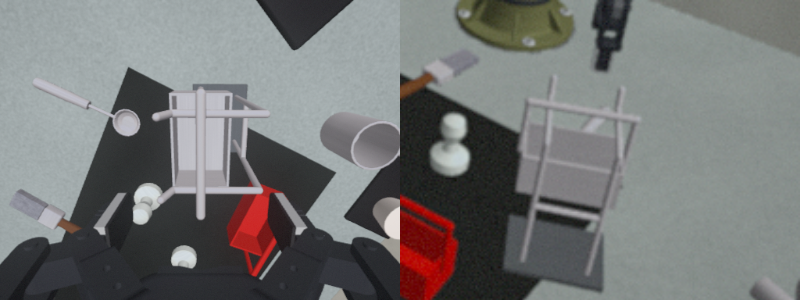

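The caddy hangs level on both prongs: in the wrist half the bar runs (202,95)–(202,215) across the prongs, and in the scene half it lies at (580,110). It is free of the gripper. On to the gate.

Request:
{"fn": "step_arm", "kwargs": {"steps": [[[-0.61,-0.34,0.07],[0,0,0.028],0],[[-0.62,-0.33,0.07],[0,0,0.028],0],[[-0.62,-0.31,0.07],[0,0,0.028],0],[[-0.63,-0.29,0.07],[0,0,0.028],0],[[-0.86,-0.08,0],[0,0,0.02],0],[[-0.86,-0.06,0],[0,0,0.02],0],[[-0.86,-0.05,0],[0,0,0.02],0],[[-0.86,-0.03,0],[0,0,0.02],0]]}}

```text
t: 11.55
tool_pos: [0.4719, 0.1475, 0.47]
tool_rot: [1.904, 2.499, 0.001]
contact_force: [0.0, 0.6, -0.3]
opening: 1.004
grip_force: 0.0
```

Request:
{"fn": "step_arm", "kwargs": {"steps": [[[-0.86,-0.01,0],[0,0,0.02],0],[[-0.86,0,0],[0,0,0.02],0],[[-0.86,0.02,0],[0,0,0.02],0],[[-0.86,0.04,0],[0,0,0.02],0],[[-0.86,0.05,0],[0,0,0.02],0],[[-0.86,0.08,0],[0,0,0.02],0],[[-0.81,0.38,0.05],[0,0,0.01],0],[[-0.81,0.39,0.05],[0,0,0.01],0]]}}

```text
t: 12.35
tool_pos: [0.5406, -0.0473, 0.4672]
tool_rot: [2.073, 2.36, 0.001]
contact_force: [-0.3, 0.3, 0.8]
opening: 0.999
grip_force: 0.0
```

Request:
{"fn": "step_arm", "kwargs": {"steps": [[[-0.8,0.4,0.05],[0,0,0.01],0],[[-0.8,0.4,0.05],[0,0,0.01],0],[[-0.8,0.4,0.05],[0,0,0.01],0],[[-0.8,0.4,0.05],[0,0,0.01],0],[[0,0,0],[0,0,0],0],[[0,0,0],[0,0,0],0],[[0,0,0],[0,0,0],0],[[0,0,0],[0,0,0],0]]}}

```text
t: 13.15
tool_pos: [0.5989, -0.1336, 0.461]
tool_rot: [-2.116, -2.322, -0.001]
contact_force: [0.0, -0.2, -0.9]
opening: 0.997
grip_force: 0.0
```

Run:
```python
from h import *
from workcell import env
m=env.camera_model("wrist"); o=env.get_obs(); p,d=env.get_image("wrist")
w=cloud(p,d,m["K"],m["extrinsics"]).reshape(-1,3); w=w[~np.isnan(w[:,0])]
print(o["tool_pos"],np.arctan2(*Ro.from_rotvec(o["tool_rot"]).as_matrix()[[1,0],1]))
r=lambda q:(len(q),q.mean(0).round(4),((q.max(0)+q.min(0))/2).round(4)) if len(q) else 0
print("knobtop",r(sel(w,.56,.65,-.18,-.1,.216,.23)),"stem",r(sel(w,.56,.65,-.18,-.1,.195,.205)))
print("kg",r(sel(w,.56,.66,-.1,-.05,.186,.196)),"hg",r(sel(w,.56,.66,-.27,-.22,.186,.196)))
q=sel(w,.56,.64,-.30,-.05,.125,.165);c,u,a,b=line(q);print("gate",c,np.arctan(-u[0]/u[1]))
q=sel(w,.56,.64,-.06,.0,.1,.2);print("keeper z",np.percentile(q[:,2],[50,90,99]) if len(q) else 0)
cv2.imwrite("pics/w4.png",p)
```

```text
[ 0.59892592 -0.13361121  0.46104511] 0.092555861661525
knobtop (442, array([ 0.602 , -0.133 ,  0.2214]), array([ 0.6022, -0.1336,  0.2199])) stem (63, array([ 0.6013, -0.1287,  0.2002]), array([ 0.6019, -0.1304,  0.2   ]))
kg (649, array([ 0.597 , -0.0755,  0.19  ]), array([ 0.5968, -0.0756,  0.1902])) hg (394, array([ 0.6123, -0.2456,  0.1897]), array([ 0.6123, -0.2461,  0.189 ]))
gate [ 0.60399923 -0.15619606] 0.09395527248290715
keeper z [0.14276436 0.16892611 0.17094517]
```

View pics/w4.png

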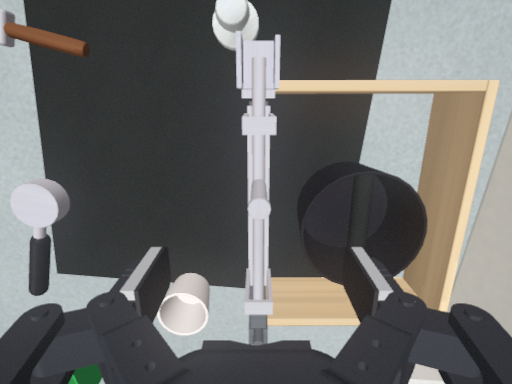

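The wrist view shows the knob at (259,208), centred between the fingers, with guides at (259,123) and (258,303) and the keeper at (258,65). The fitted knob is at (.602,-.133), and the bolt is drawn about 2 mm. Next I descend and grip.

Request:
{"fn": "step_arm", "kwargs": {"steps": [[[0,0.1,0.8],[0,0,0],0],[[0,0,0.8],[0,0,0],0],[[0,0,0.8],[0,0,0],0],[[0,0,0.8],[0,0,0],0],[[0,0,0.5],[0,0,0],0],[[0,0,0],[0,0,0],0.3],[[0,0,0],[0,0,0],1],[[0,0,0],[0,0,0],1]]}}

```text
t: 14.0
tool_pos: [0.6026, -0.1343, 0.3514]
tool_rot: [2.117, 2.319, 0.003]
contact_force: [0.9, -0.1, 0.0]
opening: 0.517
grip_force: 0.0
```

Request:
{"fn": "step_arm", "kwargs": {"steps": [[[0,0,0],[0,0,0],1],[[0,0,0],[0,0,0],1],[[0,0,0],[0,0,0],1],[[0,0,0],[0,0,0],1],[[0,0,0],[0,0,0],1],[[0,0,-0.2],[0,0,0],1],[[0,0,-0.2],[0,0,0],1],[[0,0,-0.15],[0,0,0],1]]}}

```text
t: 14.8
tool_pos: [0.6018, -0.1344, 0.3663]
tool_rot: [-2.118, -2.319, 0.002]
contact_force: [-3.4, -0.4, -3.0]
opening: 0.147
grip_force: 66.1
```

The bolt is raised 16 mm and the weight is felt. I draw it back towards the hinge (tool -x).

Request:
{"fn": "step_arm", "kwargs": {"steps": [[[0,0,-0.05],[0,0,0],1],[[-0.2,0,0],[0,0,0],1],[[-0.2,0,0],[0,0,0],1],[[-0.2,0,0],[0,0,0],1],[[-0.2,0,0],[0,0,0],1],[[-0.2,0,0],[0,0,0],1],[[-0.2,0,0],[0,0,0],1],[[0,0,0],[0,0,0],1]]}}

```text
t: 15.6
tool_pos: [0.6051, -0.1718, 0.3678]
tool_rot: [2.12, 2.317, -0.002]
contact_force: [-4.0, -1.7, -3.9]
opening: 0.15
grip_force: 66.3
```

Run:
```python
from h import *
from workcell import env
o=env.get_obs(); p=np.array(o["tool_pos"]); print(p,o["contact_force"])
h=np.array([.6198,-.3254]); v=p[:2]-h; r=np.hypot(*v); a0=np.arctan2(v[1],v[0]); print("r",r,"a0",a0)
wps=[]
N=14
for k in range(1,N+1):
    g=.45*k/N; a=a0+g; wps.append(((*(h+r*np.array([np.cos(a),np.sin(a)])),p[2]),.093+g,1,1))
plan(wps)
```

```text
[ 0.60511928 -0.17179124  0.36778092] [-3.96827484 -1.72893402 -3.94797175]
r 0.15430869498264665 a0 1.6660790982521154
[[[0.0, -0.17, 0.0], [0.0, 0.002, -0.036], 1], [[-0.01, -0.16, 0.0], [0.0, 0.0, -0.032], 1], [[0.0, -0.17, 0.0], [0.0, 0.0, -0.032], 1], [[0.0, -0.16, 0.0], [0.0, 0.0, -0.033], 1], [[-0.01, -0.17, 0.0], [0.0, 0.0, -0.032], 1], [[0.0, -0.16, 0.0], [0.0, 0.0, -0.032], 1], [[0.0, -0.17, 0.0], [0.0, 0.0, -0.032], 1], [[-0.01, -0.16, 0.0], [0.0, 0.0, -0.032], 1]]
[[[0.0, -0.17, 0.0], [0.0, 0.0, -0.032], 1], [[0.0, -0.16, 0.0], [0.0, 0.0, -0.032], 1], [[0.0, -0.17, 0.0], [0.0, 0.0, -0.033], 1], [[-0.01, -0.16, 0.0], [0.0, 0.0, -0.032], 1], [[0.0, -0.17, 0.0], [0.0, 0.0, -0.032], 1], [[0.0, -0.16, 0.0], [0.0, 0.0, -0.032], 1], [[0, 0, 0], [0, 0, 0], 1], [[0, 0, 0], [0, 0, 0], 1]]
```

The bolt is about 39 mm back with only the friction force felt. I swing the gate on its arc.

Request:
{"fn": "step_arm", "kwargs": {"steps": [[[0,-0.17,0],[0,0,-0.034],1],[[0,-0.17,0],[0,0,-0.032],1],[[0,-0.17,0],[0,0,-0.032],1],[[-0.01,-0.16,0],[0,0,-0.032],1],[[0,-0.17,0],[0,0,-0.032],1],[[-0.01,-0.16,0],[0,0,-0.032],1],[[0,-0.17,0],[0,0,-0.032],1],[[-0.01,-0.16,0],[0,0,-0.032],1]]}}

```text
t: 16.4
tool_pos: [0.5675, -0.1785, 0.3687]
tool_rot: [1.797, 2.572, 0.004]
contact_force: [2.6, 2.0, -2.1]
opening: 0.156
grip_force: 66.6
```

Request:
{"fn": "step_arm", "kwargs": {"steps": [[[0,-0.17,0],[0,0,-0.032],1],[[0,-0.16,0],[0,0,-0.032],1],[[0,-0.17,0],[0,0,-0.032],1],[[-0.01,-0.16,0],[0,0,-0.032],1],[[0,-0.17,0],[0,0,-0.032],1],[[0,-0.17,0],[0,0,-0.032],1],[[0,0,0],[0,0,0],1],[[0,0,0],[0,0,0],1]]}}

```text
t: 17.2
tool_pos: [0.5405, -0.1909, 0.3686]
tool_rot: [1.545, 2.732, 0.004]
contact_force: [3.5, 2.0, -2.3]
opening: 0.149
grip_force: 66.5
```

Run:
```python
from h import *
from workcell import env
o=env.get_obs(); p=np.array(o["tool_pos"]); h=np.array([.6198,-.3254]); v=p[:2]-h
print(p,o["contact_force"],o["grip_force"],o["opening"],"r",np.hypot(*v),"angle",np.arctan2(v[1],v[0])-np.pi/2-.0936)
p1,_=env.get_image("scene"); p2,_=env.get_image("top")
cv2.imwrite("pics/f.png",np.hstack([cv2.resize(p1[130:350,80:430],(400,300)),cv2.resize(p2[60:240,80:370],(400,300))]))
```

```text
[ 0.54054178 -0.19094556  0.36858862] [ 3.53816776  1.98460756 -2.34023645] 66.51432551443577 0.14937481288199467 r 0.15607646408248974 angle 0.43904837155181375
```

View pics/f.png

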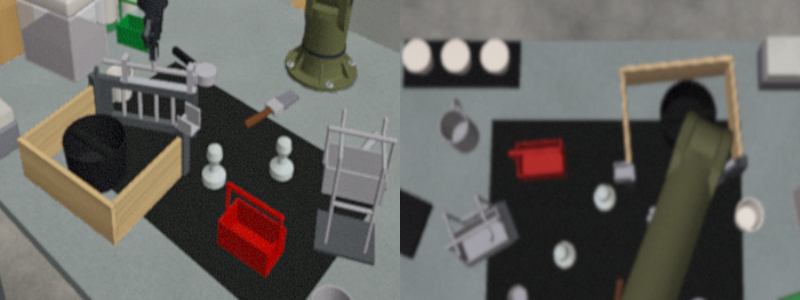

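In the left half (scene), the gate has swung out past the keeper post at (185,150) with the gripper at (150,40), and the caddy hangs level at (355,170). In the right half (top), the tampers and cup are in place. The gate is at about 0.44 rad, held with 66 N of grip, so I hand in.

```bash
python3 -c "
from workcell import env
print(env.job_done())"
```

```text
the job is handed in; nothing more can be done
None
```

I handed the job in at about 17 s: the caddy hangs level and free on both prongs, the bolt is drawn back about 39 mm over the lip, and the gripper holds the gate still at about 0.44 rad (free edge about 115 mm out), with the tampers and cup left in place; the hand-in gave no verdict.

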